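# Show the label of the notched specimen slide

### The arm

A 7-joint arm with a two-finger parallel gripper is mounted at the origin on a cart in front of the work surface, level with it; the furniture and walls round the work are solid. World frame = base frame: x ahead of the robot, y to its left, z up, the work surface at z = 0. Lengths are in mm, angles in rad, forces in N, time in s.
With the tool pointing down it reaches from about 400 to 875 mm from the base axis. Payload 4.4 kg.
Tool frame: the origin (TCP) lies midway between the tips of the shut fingers; the grasp point (between the pads) lies 19 mm behind it; z points along the fingers, y is the line along which they close (so a half turn about z gives the same grasp; the last joint's range is limited). The gripper opens to 85 mm and grips with 20 to 120 N. Pads are 22 mm wide; open, the fingers measure 114 mm over their backs; the gripper's body (76 mm by 85 mm) begins 54 mm behind the grasp point. The pads swing forward as they close: fully open they stand 13 mm farther back than shut.
Start: joints at [1.128, 0.628, 0.038, 1.517, -0.027, 0.996, -0.02], TCP at [239.193, -604.404, 231.313] pointing down, gripper open.
Joint ranges: [-3.06, 3.06], [-0.37, 2.12], [-1.25, 1.32], [0.18, 2.47], [-1.1, 4.24], [0.23, 1.98], [-2.94, 2.94]. Speed limits (rad/s): [2.57, 2.57, 3.14, 3.14, 3.14, 3.14, 3.14].

### API

Orientations are given as [roll, pitch, yaw] about the fixed x, y, z axes, in that order (R = Rz(yaw) Ry(pitch) Rx(roll)).
In Python, from cell import ctrl, get_image, get_calibration gives the robot as it stands.
- The arm moves only by the shell command python3 -m creep 'ROWS'. ROWS is JSON, a list of rows, each an object of numbers: "dx", "dy", "dz": the shift along the world's x, y, z normalised to -1 to 1, where 1 is 0.4 m; "rx", "ry", "rz": the turn, a rotation vector about the world's x, y, z normalised to -1 to 1, where 1 is 2 pi rad; "grip": the closure, from -1 (fully open) to 1 (shut). A call has exactly 5 rows; each row is the pose to reach, as a shift and turn from the pose commanded when the call began, turning the shorter way round; what a row does not reach only later rows make up. A row lasts 1/8 s, in which the tool goes at most 62.5 mm and 10.7 degrees, less where a joint would pass 70% of its speed; a pose out of reach is approached as far as the arm can. A call with a number of a shift or a turn outside -1 to 1 is refused whole. A call with a gripper value outside its range is refused whole. The fingers move at their own pace and stop on an object; the grip force is fixed at half the most. Time passes only in rows, so rows that repeat a pose let the fingers close, or fill a call up. It gives the time, the measured TCP pose, the force, the opening and the grip force at its end, in the units of the state.
- ctrl.read_state(): the state, without advancing time (a new reading comes with each control period).
- get_image(name): name is "side" or "top"; returns the picture (420x560x3 uint8, red, green, blue); there is no depth.
- get_calibration(name): a dict with "mtx" (3x3 intrinsics, pixels), "world_from_camera" (4x4, takes a point from camera to world coordinates). Camera axes: x right, y down, z forward; pixel columns grow to the right and rows downward; lengths in mm; the calibration is good to about 2 mm. A picture is of the moment at which its call begins. get_calibration takes no time and is no camera call.
- ctrl.finish_job(): hands the job in; it is judged then, once.
The state is a dict: "clock": time; "qpos": joint angles; "qd": joint speeds; "tau": joint torques, N m; "eef_pos": TCP position; "tool_rot": TCP orientation; "force": force on the tool from outside, world axes, zero at the start; "torque": the same for the moment, N m; "width": finger opening in mm; "gripper_force": force on a finger pad.
Only numpy, scipy, OpenCV 4.12 (cv2) and the standard library are available. Lean on these libraries where they do the work, as an engineer would, in place of code of your own. Each camera call takes 0.05 s, during which the arm holds its last target. There are 200 camera calls.

### The job

Two large glass slides stand on edge in the slide rack; find the one whose frosted end has a clipped corner, lift it out by its clear glass part without the fingers touching the frosted end, and carry it over to the note pad. Hold its frosted end in the air about a hand's breadth (10 to 20 cm) above the middle of the pad, its long edges level and its label face turned upward, about halfway between upright and lying flat or flatter, and finish while still holding it still there. Leave the other slide in the rack and do not disturb the things standing about.

Things in the scene. Friction and masses are not known exactly. Their poses are not given: they have to be found in the camera images.
- notched_slide: the slide to show: rigid plate 100 x 6 x 50 mm (x, y, z), 45 g, clear glass with a white frosted end, standing on its long edge in a rack slot, leaning up to 4 degrees. Origin at the middle of its lower long edge (5 mm above the counter at the start). +x: along the long edge toward the frosted end; +z: to the top edge; +y: normal of the label face. Clear glass spans x = -50 to +16 mm
- notched_slide_frosted: its frosted end, x = +16 to +50 mm (same origin and axes as notched_slide); fingers must not touch it. The 12 x 12 mm notch is cut from its +x, +z corner: seen with the label face toward you and the notch uppermost, the notch is the upper left corner of the slide
- notched_slide_label (a point): middle of the label, a 24 x 26 mm paper with fine ruled lines that is on one face of the frosted end only: at (32, 3, 19) mm in the notched slide's frame
- grip_point (a point): a good place to pinch the notched slide across its 6 mm thickness: in the clear glass, 6 mm below the top edge, at (-20, 0, 44) mm in the slide's frame
- blank_slide: the other slide: same size, glass and frosted end, but all four corners square and no label; origin and axes as for the notched slide. It stays in its slot
- rack: fixed dark slide rack, 123 x 116 mm, walls 25 mm high, origin at the centre of its underside. Two slots along its x axis at y = +35 and -35 mm, 103 x 7.6 mm, floor at z = 5 mm; slides stand out 30 mm above the walls. It may be turned any way; which slot holds which slide varies; both slides' axes are parallel to the rack's
- note_pad: fixed note pad, 118 x 95 x 9 mm, lying flat on the counter, origin at the centre of its underside; rack and pad may change sides, one to the left and one to the right of the middle
- mortar: bystander: white porcelain mortar, 69 mm across, 50 mm high, loose, origin under its centre
- pill_bottle: bystander: white pill bottle with blue cap, 52 mm across, 85 mm high, loose, origin under its centre
- ointment_tin: bystander: flat white tin, 52 mm across, 20 mm high, loose, origin under its centre
Things that resemble listed ones, but are neither listed nor needed, are in the scene too. What is meant by the rack is not red or yellow, and is the larger of those in its own colour.

How it is judged (in metres and radians):
On the way:
1. the notched slide is lifted clear out of the rack, held by the fingers (height (world z) of notched_slide above 0.035 m and contact force between the fingers and notched_slide above 1 N and contact force between notched_slide and rack below 0.05 N), for 0.1 s.
At the end, for the whole second after the job is handed in: The notched slide is held still by the fingers alone, the middle of its label within 40 mm sideways of the pad's centre and 90 to 220 mm above the counter, label face within 60 degrees of facing straight up, long edges level within about 17 degrees; the other slide stands in its slot (horizontal distance between notched_slide_label and note_pad below 0.04 m and height (world z) of notched_slide_label between 0.09 and 0.22 m and angle between notched_slide's own y axis and vertical below 1.05 rad and angle between notched_slide's own x axis and vertical between 1.27 and 1.87 rad and contact force between the fingers and notched_slide above 1 N and contact force between notched_slide and note_pad below 0.05 N and contact force between notched_slide and rack below 0.05 N and linear speed of notched_slide below 0.03 m/s and angular speed of notched_slide below 0.2 rad/s and distance between blank_slide and rack below 0.045 m and angle between blank_slide's own z axis and vertical below 0.2 rad); the arm keeps its last pose, push and grip.
It fails at once if the fingers touch the frosted end of the notched slide (contact force between the fingers and notched_slide_frosted above 0.3 N).
It fails at once if the other slide is pulled out of its slot (distance of blank_slide from where it was at the start of the episode above 0.015 m).
It fails at once if a bystander is disturbed (distance of any of mortar, pill_bottle, ointment_tin from where it was at the start of the episode above 0.02 m).
It also fails if it takes over 29 s, if anything falls off the work surface, if the arm or the gripper's body presses on something with over 40 N, if the wrist force passes 120 N, or if a joint passes its speed limit or range.

## Working session

There is one attempt and no reset: what is moved stays moved. The work goes in short steps, Python scripts to look and compute and a shell command to move; the robot and the scene stay as the last step left them, time stands still between calls to the robot, and variables do not carry over. Pictures are saved under pics/ and viewed, at most 10 in all, crops included, and the job is handed in when it is done.

```bash
mkdir -p pics; ls; python3 - <<'E'
from cell import ctrl,get_image,get_calibration
import cv2,numpy as np
for n in("side","top"):
    im=get_image(n)[:,:,::-1]; cv2.imwrite(f"pics/{n}0.png",im)
    c=get_calibration(n);print(n,np.array(c["mtx"]).round(1).tolist(),np.array(c["world_from_camera"]).round(3).tolist())
s=ctrl.read_state();print(s["clock"],s["eef_pos"],s["tool_rot"],s["width"])
E
```

```text
pics
side [[495.2, 0.0, 286.7], [0.0, 495.2, 204.6], [0.0, 0.0, 1.0]] [[-0.997, -0.045, 0.056, 509.348], [-0.072, 0.574, -0.816, 742.777], [0.005, -0.818, -0.576, 593.985], [0.0, 0.0, 0.0, 1.0]]
top [[436.7, 0.0, 279.3], [0.0, 436.7, 210.7], [0.0, 0.0, 1.0]] [[-0.012, -0.977, 0.213, 366.333], [-1.0, 0.012, -0.003, -34.038], [-0.0, -0.213, -0.977, 911.195], [0.0, 0.0, 0.0, 1.0]]
0.1 [ 239.02114776 -603.86703951  230.49779165] [-3.13992094e+00 -1.74611852e-05  3.76811575e-01] 85.5785269071894
```

View pics/side0.png

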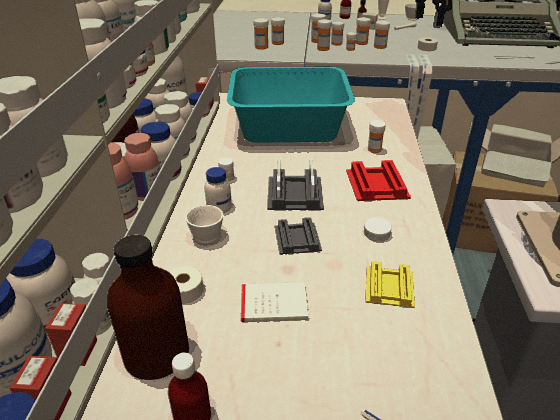

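View pics/top0.png

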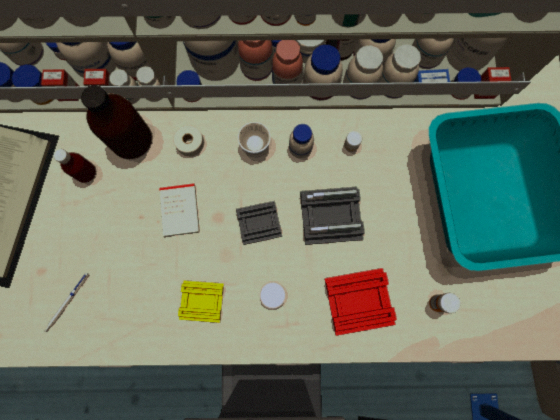

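Four racks are in view. In the top image: red (360,301), yellow (202,301), small dark (259,222), large dark (332,215), with the large dark one at (295,188) in the side image. The large dark rack fits: it isn't red or yellow, it's the larger of its colour, and it holds both slides. The pad is at top (179,210) and side (275,302). I'll confirm in an enlarged crop.

```bash
python3 - <<'E'
import cv2,numpy as np
a=cv2.imread("pics/side0.png")[150:215,262:330];b=cv2.imread("pics/top0.png")[178:248,296:368]
f=lambda x,k:cv2.resize(x,None,fx=k,fy=k,interpolation=cv2.INTER_CUBIC)
a=f(a,5.5);b=f(b,5.5);h=max(a.shape[0],b.shape[0])
p=lambda x:cv2.copyMakeBorder(x,0,h-x.shape[0],0,6,cv2.BORDER_CONSTANT)
o=np.hstack([p(a),p(b)]);print(a.shape,o.shape);cv2.imwrite("pics/crop1.png",o)
E
```

```text
(358, 374, 3) (385, 782, 3)
```

View pics/crop1.png

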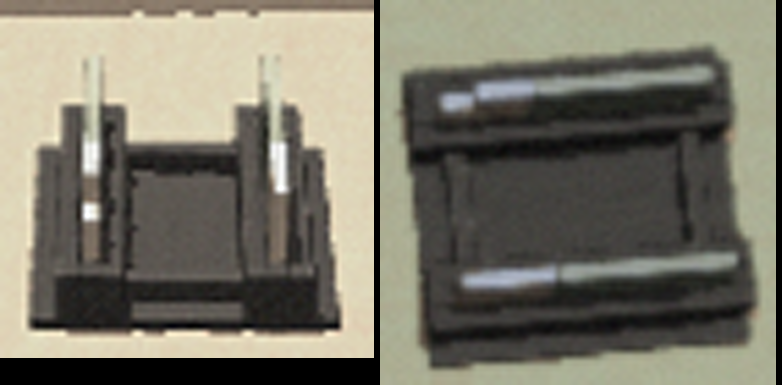

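The crop shows the notched slide is the far one. In the top view its frosted end lies to the left, with a step at (307..314, 196), and in the side view it is the left slide with the notch gap at (279,184). The near slide has a plain white end.

```bash
cat > h.py <<'E'
from cell import get_calibration
import numpy as np
C={n:get_calibration(n) for n in("side","top")}
def ray(n,u,v):
    T=np.array(C[n]["world_from_camera"]);d=np.linalg.inv(np.array(C[n]["mtx"]))@[u,v,1]
    return T[:3,3],T[:3,:3]@d
def tri(s,t):
    A=np.zeros((3,3));b=np.zeros(3);L=[ray("side",*s),ray("top",*t)]
    for o,d in L:
        d=d/np.linalg.norm(d);P=np.eye(3)-np.outer(d,d);A+=P;b+=P@o
    p=np.linalg.solve(A,b)
    return p.round(1),[round(float(np.linalg.norm(np.cross(p-o,d/np.linalg.norm(d)))),1) for o,d in L]
def atz(n,u,v,z):
    o,d=ray(n,u,v);return (o+d*(z-o[2])/d[2]).round(1)
E
python3 - <<'E'
from h import *
t=lambda u,v:(296+(u-380)/5.5,178+v/5.5)
s=lambda u,v:(262+u/5.5,150+v/5.5)
for n,a,b in[("N clear",(93,57),(713,74)),("N x16",(92,143),(535,88)),("N x38",(92,172),(477,92)),("B clear",(265,57),(738,260)),("B x16",(278,143),(558,270)),("B x50",(280,192),(460,283))]:
    print(n,tri(s(*a),t(*b)),"z55",atz("top",*t(*b),55),atz("side",*s(*a),55))
print("rack top z25 corners",[atz("top",*t(*p),25) for p in((410,75),(715,50),(750,300),(430,330))])
print("pad",tri((275,301),(179.5,210)),[atz("top",*p,9) for p in((160,187),(194,184),(198,233),(165,237))],[atz("side",*p,9) for p in((242,284),(306,283),(308,319),(242,321))])
for n,p in dict(mortar=(255,143),pill=(302,141),tin=(272,296),rail=(300,107),brown=(122,130),red=(78,165)).items(): print(n,atz("top",*p,0),atz("top",*p,100))
E
```

```text
N clear (array([ 592. , -194.1,   50.1]), [0.3, 0.3]) z55 [ 591.  -193.2   55. ] [ 590.9 -185.5   55. ]
N x16 (array([ 586.9, -127.8,   51.3]), [0.5, 0.5]) z55 [ 586.5 -127.5   55. ] [ 585.9 -121.7   55. ]
N x38 (array([ 585.2, -106.3,   52.2]), [0.7, 0.7]) z55 [ 585.3 -106.1   55. ] [ 584.1 -101.5   55. ]
B clear (array([ 523. , -199.9,   49.7]), [0.6, 0.6]) z55 [ 521.4 -198.8   55. ] [ 523.4 -190.9   55. ]
B x16 (array([ 517.8, -133.7,   51.3]), [1.3, 1.3]) z55 [ 518.5 -133.5   55. ] [ 516.4 -127.2   55. ]
B x50 (array([514.7, -98.1,  52. ]), [0.0, 0.0]) z55 [514.1 -97.9  55. ] [514.7 -93.4  55. ]
rack top z25 corners [array([599.9, -83.3,  25. ]), array([ 608.4, -200. ,   25. ]), array([ 511.6, -208.3,   25. ]), array([501.7, -88.5,  25. ])]
pad (array([567.7, 176.5,   1.6]), [1.0, 1.0]) [array([618. , 218.3,   9. ]), array([623.8, 145.7,   9. ]), array([517.4, 134.2,   9. ]), array([509.8, 202.8,   9. ])] [array([624.4, 149.6,   9. ]), array([517.9, 139. ,   9. ]), array([511.6, 217.6,   9. ]), array([612.7, 229.4,   9. ])]
mortar [718.8  15.5   0. ] [680.1  10.  100. ]
pill [722.2 -88.5   0. ] [683.2 -82.5 100. ]
tin [386.4 -19.3   0. ] [384.2 -20.9 100. ]
rail [803.5 -85.9   0. ] [755.5 -80.2 100. ]
brown [753.  311.4   0. ] [710.6 273.5 100. ]
red [672.5 402.3   0. ] [638.9 354.4 100. ]
```

The numbers hold up. The clear part measures 66 mm, as it should, and the top edge comes out at 50–52 mm against the stated 55, which is within calibration error. The slide runs 4.4° off world +y, with the frosted end at +y and the label facing the robot. That puts the grip point at about (590,-164), and the pad centre at about (567,178). I'll approach now.

```bash
python3 -m creep '[{"dx":0.44,"dy":0.55,"dz":0,"rz":0.101,"grip":0},{"dx":0.44,"dy":0.55,"dz":0,"rz":0.101,"grip":0},{"dx":0.44,"dy":0.55,"dz":0,"rz":0.101,"grip":0},{"dx":0.44,"dy":0.55,"dz":0,"rz":0.101,"grip":0},{"dx":0.44,"dy":0.55,"dz":0,"rz":0.101,"grip":0}]'
```

```text
$[0]: bad value
```

```bash
python3 -m creep '[{"dx":0.44,"dy":0.55,"dz":0.0,"rx":0.0,"ry":0.0,"rz":0.101,"grip":0.0},{"dx":0.44,"dy":0.55,"dz":0.0,"rx":0.0,"ry":0.0,"rz":0.101,"grip":0.0},{"dx":0.44,"dy":0.55,"dz":0.0,"rx":0.0,"ry":0.0,"rz":0.101,"grip":0.0},{"dx":0.44,"dy":0.55,"dz":0.0,"rx":0.0,"ry":0.0,"rz":0.101,"grip":0.0},{"dx":0.44,"dy":0.55,"dz":0.0,"rx":0.0,"ry":0.0,"rz":0.101,"grip":0.0}]'
```

```text
clock: 0.72
eef_pos: [417.7, -380.5, 231.1]
tool_rot: [-3.141, -0.002, 1.017]
force: [-1.0, -0.3, -0.5]
width: 42.9
gripper_force: 0.0
```

```bash
python3 -m creep '[{"dx":0.437,"dy":0.551,"dz":-0.25,"rx":0.0,"ry":0.0,"rz":0.101,"grip":0.0},{"dx":0.437,"dy":0.551,"dz":-0.25,"rx":0.0,"ry":0.0,"rz":0.101,"grip":0.0},{"dx":0.437,"dy":0.551,"dz":-0.25,"rx":0.0,"ry":0.0,"rz":0.101,"grip":0.0},{"dx":0.437,"dy":0.551,"dz":-0.25,"rx":0.0,"ry":0.0,"rz":0.101,"grip":0.0},{"dx":0.437,"dy":0.551,"dz":-0.25,"rx":0.0,"ry":0.0,"rz":0.101,"grip":0.0}]'
python3 -m creep '[{"dx":0.0,"dy":0.0,"dz":-0.05,"rx":0.0,"ry":0.0,"rz":0.0,"grip":0.0},{"dx":0.0,"dy":0.0,"dz":-0.1,"rx":0.0,"ry":0.0,"rz":0.0,"grip":0.0},{"dx":0.0,"dy":0.0,"dz":-0.1,"rx":0.0,"ry":0.0,"rz":0.0,"grip":0.0},{"dx":0.0,"dy":0.0,"dz":-0.1,"rx":0.0,"ry":0.0,"rz":0.0,"grip":0.0},{"dx":0.0,"dy":0.0,"dz":-0.1,"rx":0.0,"ry":0.0,"rz":0.0,"grip":0.0}]'
python3 - <<'E'
from cell import ctrl,get_image
import cv2,numpy as np
a=get_image("side")[120:220,240:350,::-1];b=get_image("top")[150:250,285:395,::-1]
f=lambda x:cv2.resize(x,None,fx=3.6,fy=3.6,interpolation=cv2.INTER_CUBIC)
cv2.imwrite("pics/crop2.png",np.hstack([f(a),f(b)]))
s=ctrl.read_state();print(s["clock"],s["eef_pos"],s["tool_rot"],s["qpos"])
E
```

```text
clock: 1.35
eef_pos: [590.9, -161.3, 130.0]
tool_rot: [-3.141, -0.001, 1.648]
force: [0.3, -1.0, 0.0]
width: 42.9
gripper_force: 0.0
clock: 1.98
eef_pos: [590.6, -164.3, 92.3]
tool_rot: [3.14, 0.0, 1.646]
force: [-0.5, -0.7, 0.1]
width: 42.6
gripper_force: 0.0
2.075 [ 590.42357292 -164.31007698   92.15497148] [3.14024280e+00 4.28606189e-04 1.64560726e+00] [ 0.38232063  0.75889421 -0.25554264  1.73800325  0.28066568  0.67914549
  0.049382  ]
```

View pics/crop2.png

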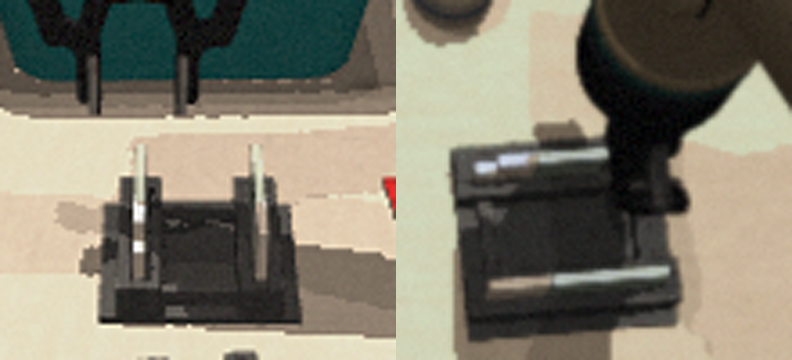

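The fingers straddle the far slide: finger pixels 95 and 185 in the crop, with the slide at 140. In the top view they sit on the clear half. I'll lower to TCP z = 32 and close.

```bash
python3 -m creep '[{"dx":0.0,"dy":0.0,"dz":-0.06,"rx":0.0,"ry":0.0,"rz":0.0,"grip":0.0},{"dx":0.0,"dy":0.0,"dz":-0.12,"rx":0.0,"ry":0.0,"rz":0.0,"grip":0.0},{"dx":0.0,"dy":0.0,"dz":-0.149,"rx":0.0,"ry":0.0,"rz":0.0,"grip":0.0},{"dx":0.0,"dy":0.0,"dz":-0.149,"rx":0.0,"ry":0.0,"rz":0.0,"grip":0.0},{"dx":0.0,"dy":0.0,"dz":-0.149,"rx":0.0,"ry":0.0,"rz":0.0,"grip":0.4}]'
python3 -m creep '[{"dx":0.0,"dy":0.0,"dz":0.0,"rx":0.0,"ry":0.0,"rz":0.0,"grip":0.6},{"dx":0.0,"dy":0.0,"dz":0.0,"rx":0.0,"ry":0.0,"rz":0.0,"grip":0.8},{"dx":0.0,"dy":0.0,"dz":0.0,"rx":0.0,"ry":0.0,"rz":0.0,"grip":1.0},{"dx":0.0,"dy":0.0,"dz":0.0,"rx":0.0,"ry":0.0,"rz":0.0,"grip":1.0},{"dx":0.0,"dy":0.0,"dz":0.0,"rx":0.0,"ry":0.0,"rz":0.0,"grip":1.0}]'
```

```text
clock: 2.7
eef_pos: [590.7, -164.1, 32.6]
tool_rot: [3.14, 0.0, 1.646]
force: [0.9, -0.2, 0.7]
width: 26.3
gripper_force: 0.0
clock: 3.32
eef_pos: [590.5, -164.2, 32.4]
tool_rot: [3.14, 0.0, 1.646]
force: [-1.3, 0.7, 6.3]
width: 5.1
gripper_force: 60.5
```

Gripped at 60 N. Lifting.

```bash
python3 -m creep '[{"dx":0.0,"dy":0.0,"dz":0.04,"rx":0.0,"ry":0.0,"rz":0.0,"grip":1.0},{"dx":0.0,"dy":0.0,"dz":0.1,"rx":0.0,"ry":0.0,"rz":0.0,"grip":1.0},{"dx":0.0,"dy":0.0,"dz":0.2,"rx":0.0,"ry":0.0,"rz":0.0,"grip":1.0},{"dx":0.0,"dy":0.0,"dz":0.3,"rx":0.0,"ry":0.0,"rz":0.0,"grip":1.0},{"dx":0.0,"dy":0.0,"dz":0.4,"rx":0.0,"ry":0.0,"rz":0.0,"grip":1.0}]'
python3 - <<'E'
from cell import ctrl,get_image
import cv2,numpy as np
a=get_image("side")[40:240,200:400,::-1];b=get_image("top")[110:310,200:400,::-1]
f=lambda x:cv2.resize(x,None,fx=2,fy=2,interpolation=cv2.INTER_CUBIC)
cv2.imwrite("pics/crop3.png",np.hstack([f(a),f(b)]))
s=ctrl.read_state();print(s["clock"],s["eef_pos"],s["qpos"],s["width"])
E
```

```text
clock: 3.95
eef_pos: [589.5, -163.9, 193.6]
tool_rot: [-3.141, -0.0, 1.646]
force: [1.3, 0.1, -0.0]
width: 4.6
gripper_force: 59.7
4.05 [ 592.75630119 -164.36117638  197.04621356] [ 0.41242315  0.62476952 -0.3033557   1.65949842  0.22866061  0.88337749
  0.09388228] 4.634409712548654
```

View pics/crop3.png

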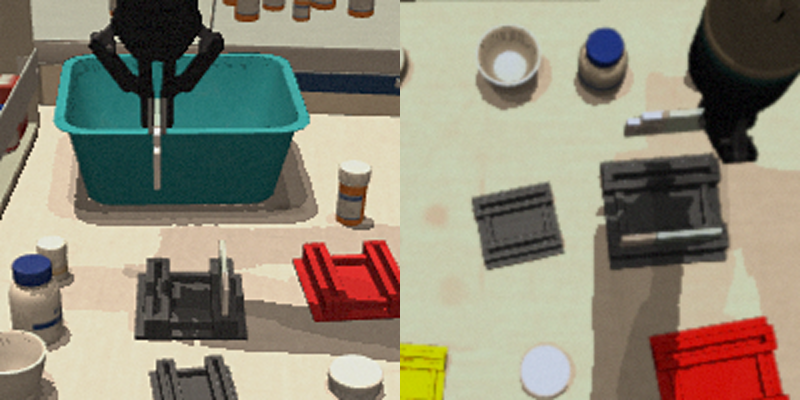

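The notched slide is out, held by clear glass, and the near slide is still in the rack. Next I'll carry it to the pad, turning it a quarter turn so the tool can tilt sideways (pointing +y), away from the shelf.

```bash
python3 -m creep '[{"dx":0.02,"dy":0.1,"dz":0.05,"rx":0.0,"ry":0.0,"rz":0.024,"grip":1.0},{"dx":0.03,"dy":0.25,"dz":0.1,"rx":0.0,"ry":0.0,"rz":0.05,"grip":1.0},{"dx":0.04,"dy":0.4,"dz":0.1,"rx":0.0,"ry":0.0,"rz":0.078,"grip":1.0},{"dx":0.06,"dy":0.55,"dz":0.1,"rx":0.0,"ry":0.0,"rz":0.106,"grip":1.0},{"dx":0.07,"dy":0.7,"dz":0.1,"rx":0.0,"ry":0.0,"rz":0.134,"grip":1.0}]'
python3 -m creep '[{"dx":0.0,"dy":0.08,"dz":0.0,"rx":0.0,"ry":0.0,"rz":0.026,"grip":1.0},{"dx":0.0,"dy":0.14,"dz":0.0,"rx":0.0,"ry":0.0,"rz":0.052,"grip":1.0},{"dx":0.0,"dy":0.14,"dz":0.0,"rx":0.0,"ry":0.0,"rz":0.078,"grip":1.0},{"dx":0.0,"dy":0.14,"dz":0.0,"rx":0.0,"ry":0.0,"rz":0.104,"grip":1.0},{"dx":0.0,"dy":0.14,"dz":0.0,"rx":0.0,"ry":0.0,"rz":0.104,"grip":1.0}]'
python3 -c "
from cell import ctrl
print(ctrl.read_state()['qpos'])"
```

```text
clock: 4.68
eef_pos: [617.5, 117.4, 231.4]
tool_rot: [-3.141, -0.0, 2.493]
force: [0.8, 0.8, -0.5]
width: 4.7
gripper_force: 59.7
clock: 5.3
eef_pos: [617.4, 171.6, 231.0]
tool_rot: [-3.141, -0.002, 3.14]
force: [0.1, -0.6, -0.2]
width: 4.7
gripper_force: 59.7
[ 0.08476773  0.70135081 -0.70512019  1.52982915  0.48923607  1.09467413
  0.8370742 ]
```

Tilting +rx would turn the label downward, because it faces -y now. It needs to face +y, so I'll turn the tool half a turn back, in the free range of the last joint, moving the TCP to x ≈ 515.

```bash
python3 -m creep '[{"dx":-0.07,"dy":0.0,"dz":0.0,"rx":0.0,"ry":0.0,"rz":-0.026,"grip":1.0},{"dx":-0.14,"dy":0.0,"dz":0.0,"rx":0.0,"ry":0.0,"rz":-0.054,"grip":1.0},{"dx":-0.2,"dy":0.0,"dz":0.0,"rx":0.0,"ry":0.0,"rz":-0.082,"grip":1.0},{"dx":-0.25,"dy":0.0,"dz":0.0,"rx":0.0,"ry":0.0,"rz":-0.11,"grip":1.0},{"dx":-0.25,"dy":0.0,"dz":0.0,"rx":0.0,"ry":0.0,"rz":-0.138,"grip":1.0}]'
python3 -m creep '[{"dx":0.0,"dy":0.0,"dz":0.0,"rx":0.0,"ry":0.0,"rz":-0.028,"grip":1.0},{"dx":0.0,"dy":0.0,"dz":0.0,"rx":0.0,"ry":0.0,"rz":-0.056,"grip":1.0},{"dx":0.0,"dy":0.0,"dz":0.0,"rx":0.0,"ry":0.0,"rz":-0.084,"grip":1.0},{"dx":0.0,"dy":0.0,"dz":0.0,"rx":0.0,"ry":0.0,"rz":-0.112,"grip":1.0},{"dx":0.0,"dy":0.0,"dz":0.0,"rx":0.0,"ry":0.0,"rz":-0.14,"grip":1.0}]'
python3 -m creep '[{"dx":0.0,"dy":0.0,"dz":0.0,"rx":0.0,"ry":0.0,"rz":-0.028,"grip":1.0},{"dx":0.0,"dy":0.0,"dz":0.0,"rx":0.0,"ry":0.0,"rz":-0.056,"grip":1.0},{"dx":0.0,"dy":0.0,"dz":0.0,"rx":0.0,"ry":0.0,"rz":-0.084,"grip":1.0},{"dx":0.0,"dy":0.0,"dz":0.0,"rx":0.0,"ry":0.0,"rz":-0.112,"grip":1.0},{"dx":0.0,"dy":0.0,"dz":0.0,"rx":0.0,"ry":0.0,"rz":-0.14,"grip":1.0}]'
python3 -c "
from cell import ctrl
print(ctrl.read_state()['qpos'])"
```

```text
clock: 5.92
eef_pos: [516.1, 171.8, 231.9]
tool_rot: [-3.14, -0.0, 2.266]
force: [-0.1, 0.3, -0.8]
width: 4.7
gripper_force: 59.7
clock: 6.55
eef_pos: [517.7, 171.8, 231.8]
tool_rot: [-3.141, 0.0, 1.385]
force: [-0.6, 0.6, 0.1]
width: 4.8
gripper_force: 59.7
clock: 7.18
eef_pos: [517.7, 171.9, 231.8]
tool_rot: [-3.141, 0.0, 0.505]
force: [-0.0, -0.1, -0.8]
width: 5.0
gripper_force: 59.7
[-0.35886076  0.47720116 -0.01910509  1.81046203  0.01133592  0.85416348
 -1.44864038]
```

```bash
python3 -m creep '[{"dx":0.0,"dy":0.0,"dz":0.0,"rx":0.0,"ry":0.0,"rz":-0.028,"grip":1.0},{"dx":0.0,"dy":0.0,"dz":0.0,"rx":0.0,"ry":0.0,"rz":-0.056,"grip":1.0},{"dx":0.0,"dy":0.0,"dz":0.0,"rx":0.0,"ry":0.0,"rz":-0.08,"grip":1.0},{"dx":0.0,"dy":0.0,"dz":0.0,"rx":0.0,"ry":0.0,"rz":-0.08,"grip":1.0},{"dx":0.0,"dy":0.0,"dz":0.0,"rx":0.0,"ry":0.0,"rz":-0.08,"grip":1.0}]'
python3 -m creep '[{"dx":0.0,"dy":0.0,"dz":0.0,"rx":0.026,"ry":0.0,"rz":0.0,"grip":1.0},{"dx":0.0,"dy":0.0,"dz":0.0,"rx":0.052,"ry":0.0,"rz":0.0,"grip":1.0},{"dx":0.0,"dy":0.0,"dz":0.0,"rx":0.078,"ry":0.0,"rz":0.0,"grip":1.0},{"dx":0.0,"dy":0.0,"dz":0.0,"rx":0.104,"ry":0.0,"rz":0.0,"grip":1.0},{"dx":0.0,"dy":0.0,"dz":0.0,"rx":0.13,"ry":0.0,"rz":0.0,"grip":1.0}]'
python3 -c "
from cell import ctrl
print(ctrl.read_state()['qpos'])"
```

```text
clock: 7.8
eef_pos: [517.8, 172.1, 231.7]
tool_rot: [-3.141, 0.0, 0.014]
force: [-0.2, 0.5, -0.2]
width: 4.6
gripper_force: 59.7
clock: 8.43
eef_pos: [518.9, 170.9, 232.6]
tool_rot: [-2.32, -0.013, 0.007]
force: [-0.3, 0.3, -2.2]
width: 4.8
gripper_force: 59.7
[ 0.38811601  0.64029173 -0.4183175   1.960799   -0.84149289  0.81823141
 -0.85336447]
```

Tilted 47°, so the label is 43° from straight up. Lowering to about 155 mm, then checking.

```bash
python3 -m creep '[{"dx":0.0,"dy":0.0,"dz":-0.08,"rx":0.0,"ry":0.0,"rz":0.0,"grip":1.0},{"dx":0.0,"dy":0.0,"dz":-0.16,"rx":0.0,"ry":0.0,"rz":0.0,"grip":1.0},{"dx":0.0,"dy":0.0,"dz":-0.18,"rx":0.0,"ry":0.0,"rz":0.0,"grip":1.0},{"dx":0.0,"dy":0.0,"dz":-0.18,"rx":0.0,"ry":0.0,"rz":0.0,"grip":1.0},{"dx":0.0,"dy":0.0,"dz":-0.18,"rx":0.0,"ry":0.0,"rz":0.0,"grip":1.0}]'
python3 - <<'E'
from cell import ctrl,get_image
import cv2,numpy as np
a=get_image("side")[190:340,200:340,::-1];b=get_image("top")[150:300,110:250,::-1]
f=lambda x:cv2.resize(x,None,fx=2.8,fy=2.8,interpolation=cv2.INTER_CUBIC)
cv2.imwrite("pics/crop4.png",np.hstack([f(a),f(b)]))
s=ctrl.read_state();print(s["clock"],s["eef_pos"],s["qpos"],s["width"])
E
```

```text
clock: 9.05
eef_pos: [518.6, 172.3, 160.9]
tool_rot: [-2.325, -0.011, 0.009]
force: [0.3, -0.5, -0.0]
width: 4.5
gripper_force: 59.7
9.15 [518.49709089 172.22396889 160.79671655] [ 0.39310693  0.76963171 -0.4405564   1.99601123 -0.88419997  0.68804523
 -0.72821042] 4.7648583397212745
```

View pics/crop4.png

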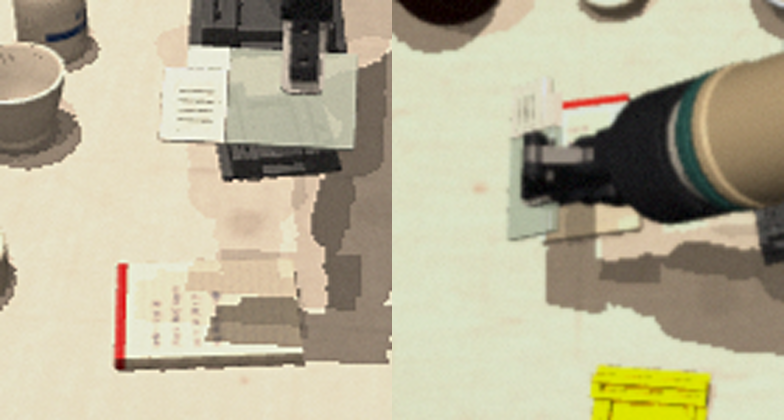

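The crop shows the label and its ruled lines facing up, at side (270,226) and top (160,187), with level long edges. The slide looks close to the pad in plan. I'll triangulate label and pad to confirm.

```bash
python3 - <<'E'
from h import *
print("label",tri((270,226.4),(160,187.1)))
S=lambda u,v:(200+u/2.8,190+v/2.8)
P=[atz("side",*S(*p),9) for p in((119,264),(298,262),(303,355),(119,361))];print(P,np.mean(P,0))
import cv2
im=cv2.imread("pics/top0.png")
hs=cv2.cvtColor(im,cv2.COLOR_BGR2HSV)[175:245,150:210]
m=((hs[...,1]<45)|((hs[...,0]<8)&(hs[...,1]>120))).astype(np.uint8)
n,l,st,c=cv2.connectedComponentsWithStats(m);k=1+np.argmax(st[1:,4]);print(st[k],c[k]+[150,175],atz("top",*(c[k]+[150,175]),9))
r=cv2.minAreaRect(np.argwhere(l==k)[:,::-1].astype(np.float32));print([atz("top",*(q+[150,175]),9) for q in cv2.boxPoints(r)])
E
```

```text
label (array([574.6, 177.3, 155.6]), [2.2, 2.2])
[array([623.5, 150.2,   9. ]), array([517.1, 140.3,   9. ]), array([511.5, 213.1,   9. ]), array([612.5, 225.2,   9. ])] [566.15 182.2    9.  ]
[   0    0   60   70 4013] [179.2753551  209.56167456] [568.1 175.2   9. ]
[array([645.1, 241. ,   9. ]), array([643.5, 114. ,   9. ]), array([493.9, 110.7,   9. ]), array([495.4, 233.4,   9. ])]
```

The label is at (575,177,156) and the pad centre at about (567,179), roughly 8 mm apart. That is inside every limit, so I'll let it settle and hand in.

```bash
python3 -m creep '[{"dx":0.0,"dy":0.0,"dz":0.0,"rx":0.0,"ry":0.0,"rz":0.0,"grip":1.0},{"dx":0.0,"dy":0.0,"dz":0.0,"rx":0.0,"ry":0.0,"rz":0.0,"grip":1.0},{"dx":0.0,"dy":0.0,"dz":0.0,"rx":0.0,"ry":0.0,"rz":0.0,"grip":1.0},{"dx":0.0,"dy":0.0,"dz":0.0,"rx":0.0,"ry":0.0,"rz":0.0,"grip":1.0},{"dx":0.0,"dy":0.0,"dz":0.0,"rx":0.0,"ry":0.0,"rz":0.0,"grip":1.0}]' && python3 -c "
from cell import ctrl
print(ctrl.finish_job())"
```

```text
clock: 9.78
eef_pos: [518.0, 172.0, 159.7]
tool_rot: [-2.325, -0.009, 0.008]
force: [-0.1, 0.1, -0.5]
width: 4.6
gripper_force: 59.7
the job is handed in; nothing more can be done
None
```

I handed the job in at 9.8 s with the notched slide held still by its clear glass, its label about 156 mm above the counter, about 8 mm from the pad's centre and 43° from facing straight up; the hand-in returned no verdict.

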